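# Walk the heavy jar crate back against the jar stand

## Robot

A 6-joint arm with a two-finger parallel gripper is mounted at the origin on a cart in front of the work surface, level with it; the furniture and walls round the work are solid. World frame = base frame: x ahead of the robot, y to its left, z up, the work surface at z = 0. Lengths are in m, angles in rad, forces in N, time in s.
With the tool pointing down it reaches from about 0.25 to 0.775 m from the base axis. Payload 4 kg.
Tool frame: the origin (TCP) lies at the very end of the fingers, on their centre line; the grasp point (between the pads) lies 19 mm behind it (robot.pinch_z is the distance from the TCP to the grasp point, in m); z points along the fingers, y is the line along which they close (so a half turn about z gives the same grasp; the last joint's range is limited). The gripper opens to 94 mm and grips with 3 to 60 N. Pads are 16 mm wide; open, the fingers measure 119 mm over their backs; the gripper's body (75 mm by 177 mm) begins 78 mm behind the grasp point.
Start: joints at [1.177, 0.087, 1.371, -0, 1.684, -0.103], TCP at [0.158, 0.527, 0.206] pointing down, gripper open.
Joint ranges: [-3.1, 3.1], [-0.76, 2.03], [0.27, 2.55], [-1.08, 4.22], [0.17, 2.65], [-2.57, 2.57]. Speed limits (rad/s): [2.79, 2.79, 3.14, 3.14, 3.14, 3.14].

## Interface

Orientations are given as [roll, pitch, yaw] about the fixed x, y, z axes, in that order (R = Rz(yaw) Ry(pitch) Rx(roll)).
In Python, from bench import robot gives the robot as it stands.
- The arm moves only by the tool arm_command, never from a script. Its argument "targets" is one flat list of numbers, 7 for each row, row after row: the turn, a rotation vector about the tool's x, y, z in degrees, then the shift along the tool's x, y, z in mm, then the closure, from -1 (fully open) to 1 (shut). In form: [ax, ay, az, x, y, z, hand, ax, ay, az, x, y, z, hand, ...]. A call has 1 to 20 rows; each row is the pose to reach, as a shift and turn from the pose commanded when the call began, along the tool's axes at that moment; what a row does not reach only later rows make up. A row lasts 1/10 s, in which the tool goes at most 50 mm and 8.59 degrees, less where a joint would pass 70% of its speed; a pose out of reach is approached as far as the arm can. A call with a gripper value outside its range is refused whole. The fingers move at their own pace and stop on an object; the grip force is fixed at half the most. Time passes only in rows, so rows that repeat a pose let the fingers close. It gives the time, the measured TCP pose, the force, the opening and the grip force at its end, in the units of the state.
- robot.get_obs(): the state, without advancing time (a new reading comes with each control period).
- robot.snapshot(name): name is "scene" or "top" or "wrist"; returns a dict with "color" (384x512x3 uint8, red, green, blue), "range_z" (384x512 float32, m along the optical axis (not along the pixel's ray), 0 where there is no reading), "fx", "fy", "cx", "cy" (pixels), "T" (4x4, takes a point from camera to world coordinates); the wrist camera has in their place "T_tool_cam" (4x4, takes a point from camera to tool coordinates, whose origin is the TCP and whose axes are the flange's). Camera axes: x right, y down, z forward; pixel columns grow to the right and rows downward; lengths in m; the calibration is good to about 2 mm. A picture is of the moment at which its call begins: read the wrist's pose just before it.
- robot.close_job(): hands the job in; it is judged then, once.
The state is a dict: "time": time; "joint_positions": joint angles; "qvel": joint speeds; "joint_torque": joint torques, N m; "tool_pos": TCP position; "ee_rot": TCP orientation; "wrist_force": force on the tool from outside, world axes, zero at the start; "wrist_torque": the same for the moment, N m; "width": finger opening in m; "finger_force": force on a finger pad.
Only numpy, scipy, OpenCV 4.12 (cv2) and the standard library are available. Lean on these libraries where they do the work, as an engineer would, in place of code of your own. Each camera call takes 0.05 s, during which the arm holds its last target. There are 200 camera calls.

## Task

The larger wooden crate, loaded with jars, is in the way near the front of the worktop and too heavy to lift: walk it back on the worktop until its far side stands squarely against the low jar stand behind it. Walk it by pushing its near side at the corners in turn, left first, then right, then left and so on (as seen from the robot), each of the first two pushes bringing that side about 3 cm ahead of the other. Never lift or tip it, and leave the small empty crate where it is.

Things in the scene. Friction and masses are not known exactly. Their poses are not given: they have to be found in the camera images.
- jar_crate: The item to walk: the larger wooden crate, 110 mm deep (x), 200 wide (y), 75 high, three jars fixed in its far half (to 102 mm up); 1.2 to 1.8 kg; flat sides, on felt glides. Origin: centre of its underside; x away from the robot, y left. A push on its near side (local x -55) at local y +80 swings the left ahead (clockwise from above) about 1 rad per 165 mm; the centre gains about half the push.
- jar_stand: Fixed low wooden stand with four tall jars, behind the crate: 50 mm deep (x), 260 long (y), 70 high without jars. Origin: centre of its underside; x away from the robot, y left. Flat front face at local x -25. Crate home: crate origin at local x -80, axes parallel. The crate starts 70 to 88 mm short of it, nearly square, before its middle.
- stand_diag (a point): A mere reference direction for telling which side of the crate is ahead: a point on the stand's middle, 35 mm up, with axes turned 45 degrees to the left (anticlockwise from above) of the stand's own. Nothing to touch.
- small_crate: Bystander: the smaller, empty wooden crate, 100 mm (x) by 140 mm (y), 59 mm high, loose, to the left or right of the large one. Origin: centre of its underside, z up.

How it is judged:
On the way, in this order (a step that is already met when the one before it is completed fails the run):
1. the large crate's left side is pushed clearly ahead of its right (5 degrees or more clockwise of square) (angle between the x axis of jar_crate and the x axis of stand_diag, either way round above 0.873 rad), for 0.1 s.
2. then its right side is clearly ahead (5 degrees or more anticlockwise) (angle between the x axis of jar_crate and the x axis of stand_diag, either way round below 0.698 rad), for 0.1 s.
At the end, for the whole second after the job is handed in: The large crate stands flat and at rest in front of the stand with its far side against it: the middle of its far side within 15 mm of the stand's front, not more than 50 mm off the stand's middle sideways, and square to the stand within 10 degrees (x of jar_crate in the frame of jar_stand above -0.095 m and y of jar_crate in the frame of jar_stand between -0.05 and 0.05 m and angle between the x axis of jar_crate and the x axis of jar_stand, either way round below 0.175 rad and angle between jar_crate's own z axis and vertical below 0.05 rad and linear speed of jar_crate below 0.01 m/s); the robot touches nothing.
It fails at once if the large crate is lifted more than 15 mm off the worktop (height (world z) of jar_crate above 0.015 m).
It fails at once if the large crate is tipped more than 9 degrees (angle between jar_crate's own z axis and vertical above 0.16 rad).
It fails at once if the small crate is shifted more than 20 mm (distance of small_crate from where it was at the start of the episode above 0.02 m).
It also fails if it takes over 58 s, if anything falls off the work surface, if the arm or the gripper's body presses on something with over 40 N, if the wrist force passes 120 N, or if a joint passes its speed limit or range.

## Working session

There is one attempt and no reset: what is moved stays moved. The work goes in short steps, Python scripts to look and compute and a tool call to move; the robot and the scene stay as the last step left them, time stands still between calls to the robot, and variables do not carry over. Pictures are saved under pics/ and viewed, at most 10 in all, crops included, and the job is handed in when it is done.

Besides the shell and the picture viewer there is one more tool, called after "Call:" as name(argument=value, ...) on one line, values as JSON. arm_command: Moves the arm, as the interface text tells. Its arguments: {"type":"object","properties":{"targets":{"type":"array"}},"required":["targets"]}

```bash
mkdir -p pics; cat > h.py <<'E'
import numpy as np, cv2
from bench import robot
def pts(s):
    z=s["range_z"]; v,u=np.mgrid[:z.shape[0],:z.shape[1]]
    p=np.stack([(u-s["cx"])/s["fx"]*z,(v-s["cy"])/s["fy"]*z,z],-1)
    w=p@s["T"][:3,:3].T+s["T"][:3,3]; w[z==0]=np.nan
    return w
E
python3 - <<'E'
from h import *
o=robot.get_obs(); print(o["tool_pos"],o["ee_rot"],o["time"])
a=[]
for n in("top","scene"):
    s=robot.snapshot(n); np.savez(n+"0.npz",**s); a.append(s["color"][:,:,::-1]); print(n,s["T"].round(3).tolist(),s["fx"])
cv2.imwrite("pics/top0.png",a[0]);cv2.imwrite("pics/scene0.png",a[1])
s=dict(np.load("top0.npz")); w=pts(s)
for r in range(0,384,24): print(r,[f"{w[r,c,0]:.2f},{w[r,c,1]:.2f},{w[r,c,2]:.2f}" for c in range(60,512,56)])
E
```

```text
[0.15747846 0.52640818 0.2043257 ] [-3.13944982e+00 -1.96990680e-04  2.85081821e+00] 0.0
top [[0.028, -0.992, 0.124, 0.436], [-0.999, -0.03, -0.012, -0.001], [0.016, -0.124, -0.992, 1.086], [0.0, 0.0, 0.0, 1.0]] 408.38068383830455
scene [[-0.56, -0.344, 0.754, -0.035], [-0.828, 0.205, -0.522, 0.442], [0.025, -0.916, -0.399, 0.384], [0.0, 0.0, 0.0, 1.0]] 411.1172783862747
0 ['0.90,0.39,0.34', '0.59,0.09,0.85', '0.59,0.05,0.85', '0.59,0.02,0.85', '0.59,-0.01,0.85', '0.59,-0.05,0.85', '0.59,-0.08,0.86', '0.59,-0.12,0.86', '0.59,-0.15,0.86']
24 ['0.90,0.43,0.25', '0.81,0.25,0.41', '0.82,0.15,0.41', '0.82,0.06,0.42', '0.82,-0.04,0.41', '0.81,-0.14,0.43', '0.83,-0.24,0.41', '0.90,-0.39,0.30', '0.89,-0.50,0.32']
48 ['0.89,0.48,0.15', '0.88,0.33,0.18', '0.88,0.20,0.19', '0.88,0.07,0.20', '0.90,-0.06,0.18', '0.78,-0.14,0.41', '0.79,-0.24,0.41', '0.90,-0.44,0.20', '0.86,-0.51,0.29']
72 ['0.89,0.54,0.02', '0.87,0.36,0.08', '0.86,0.22,0.10', '0.88,0.08,0.08', '0.84,-0.06,0.18', '0.88,-0.21,0.10', '0.88,-0.35,0.10', '0.86,-0.46,0.17', '0.90,-0.64,0.09']
96 ['0.82,0.54,0.01', '0.78,0.34,0.14', '0.
[... 1381 characters left out ...]
'0.32,0.35,-0.00', '0.32,0.21,0.00', '0.32,0.06,0.00', '0.33,-0.08,-0.00', '0.33,-0.23,-0.00', '0.34,-0.38,0.00', '0.34,-0.52,-0.00', '0.35,-0.65,0.04']
312 ['0.24,0.51,-0.05', '0.11,0.64,-0.90', '0.11,0.38,-0.91', '0.13,0.11,-0.82', '0.14,-0.15,-0.81', '0.13,-0.42,-0.92', '0.16,-0.65,-0.79', '0.28,-0.53,-0.01', '0.29,-0.65,0.03']
336 ['-0.01,0.89,-0.91', '-0.01,0.63,-0.92', '0.00,0.37,-0.91', '0.11,0.08,-0.45', '0.04,-0.15,-0.82', '0.02,-0.42,-0.92', '0.03,-0.69,-0.91', '0.16,-0.65,-0.27', '0.23,-0.65,0.03']
360 ['-0.12,0.89,-0.93', '-0.11,0.63,-0.92', '-0.10,0.36,-0.91', '0.14,0.06,-0.00', '0.15,-0.09,-0.00', '-0.09,-0.42,-0.92', '-0.08,-0.69,-0.91', '-0.07,-0.96,-0.91', '0.17,-0.65,0.02']
```

View pics/top0.png

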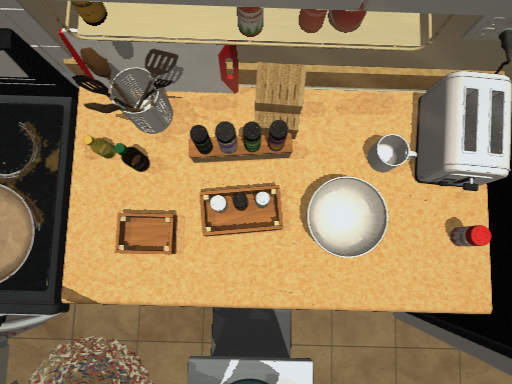

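View pics/scene0.png

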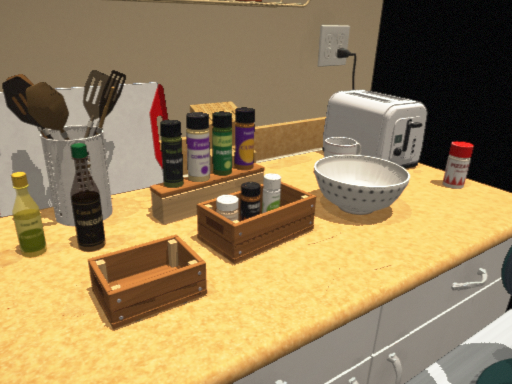

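The top view shows the jar crate at about (242,210), the stand's front at row ~157 (cols 190-292), the small crate at (147,232) and the bowl at (347,216). Next I measure the edges.

```bash
cat >> h.py <<'E'
def rect(w,x0,x1,y0,y1,z0,z1):
    m=(w[...,0]>x0)&(w[...,0]<x1)&(w[...,1]>y0)&(w[...,1]<y1)&(w[...,2]>z0)&(w[...,2]<z1)
    p=w[m][:,:2].astype(np.float32); c,s,a=cv2.minAreaRect(p)
    if s[0]>s[1]: s=s[::-1]; a-=90
    a=(a+90)%180-90
    return len(p),np.round(c,4),np.round(s,4),round(a,1),p.min(0),p.max(0)
def crate(w): return rect(w,.38,.68,-.115,.15,.064,.082)
E
python3 - <<'E'
from h import *
w=pts(dict(np.load("top0.npz")))
print("crate",crate(w))
print("stand",rect(w,.62,.78,-.13,.2,.062,.078))
print("small",rect(w,.38,.58,.14,.36,.045,.068))
print("bowl",rect(w,.38,.66,-.35,-.1,.01,.2))
print("standlow",rect(w,.62,.70,-.13,.2,.01,.078))
E
```

```text
crate (1502, array([0.5797, 0.0191]), array([0.2185, 0.2417]), 6.7, array([ 0.45827678, -0.09116484], dtype=float32), array([0.6799891 , 0.14997068], dtype=float32))
stand (1000, array([0.7131, 0.0353]), array([0.0977, 0.278 ]), 5.1, array([ 0.6536338 , -0.10302785], dtype=float32), array([0.766084  , 0.17165409], dtype=float32))
small (772, array([0.4597, 0.2726]), array([0.1   , 0.1409]), 0.7, array([0.4095283, 0.2019376], dtype=float32), array([0.50966483, 0.34275883], dtype=float32))
bowl (5295, array([ 0.542 , -0.2331]), array([0.1986, 0.2566]), 81.3, array([ 0.41460663, -0.3491561 ], dtype=float32), array([ 0.65996444, -0.12963797], dtype=float32))
standlow (1222, array([0.6778, 0.0396]), array([0.0458, 0.2636]), 0.6, array([ 0.6535526 , -0.09219072], dtype=float32), array([0.6998771 , 0.17165409], dtype=float32))
```

```bash
sed -i 's/def crate.*//' h.py; cat >> h.py <<'E'
def front(w,x0,x1,y0,y1,z0,z1):
    "near edge line: per y bin min x -> robust fit; slope angle (deg), x at y=0"
    m=(w[...,0]>x0)&(w[...,0]<x1)&(w[...,1]>y0)&(w[...,1]<y1)&(w[...,2]>z0)&(w[...,2]<z1)
    p=w[m]; b=np.round(p[:,1]/.005).astype(int); q=np.array([[p[b==k,1].mean(),p[b==k,0].min()] for k in np.unique(b)],np.float32)
    vx,vy,a,c=cv2.fitLine(q,cv2.DIST_HUBER,0,.002,.01).ravel(); s=vy/vx
    return f"slope {s:.4f} = {np.degrees(np.arctan(s)):.1f}deg, x0 {c-s*a:.4f}, y {q[:,0].min():.4f}..{q[:,0].max():.4f}"
E
python3 - <<'E'
from h import *
w=pts(dict(np.load("top0.npz")))
print("crate",rect(w,.42,.60,-.115,.15,.064,.082)); print(front(w,.42,.52,-.115,.15,.068,.082))
print("stand",front(w,.62,.78,-.13,.2,.062,.078))
E
```

```text
crate (1071, array([0.5235, 0.0328]), array([0.1101, 0.1998]), 6.7, array([ 0.45827678, -0.07224242], dtype=float32), array([0.58858526, 0.13660707], dtype=float32))
slope -0.1168 = -6.7deg, x0 0.4729, y -0.0697..0.1293
stand slope -0.0873 = -5.0deg, x0 0.6679, y -0.1030..0.1698
```

Call:
arm_command(targets=[0, 0, -22, -363, -335, 0, 1, 0, 0, -22, -363, -335, 0, 1, 0, 0, -22, -363, -335, 0, 1, 0, 0, -22, -363, -335, 0, 1, 0, 0, -22, -363, -335, 0, 1, 0, 0, -22, -363, -335, 0, 1, 0, 0, -22, -363, -335, 0, 1, 0, 0, -22, -363, -335, 0, 1, 0, 0, -22, -363, -335, 0, 1, 0, 0, -22, -363, -335, 0, 1, 0, 0, -22, -363, -335, 0, 1, 0, 0, -22, -363, -335, 0, 1, 0, 0, -22, -363, -335, 0, 1, 0, 0, -22, -363, -335, 0, 1])

```text
time: 1.5
tool_pos: [0.4088, 0.1032, 0.2054]
ee_rot: [3.141, -0.0, -3.046]
wrist_force: [-0.5, -0.3, -0.3]
width: 0.0006
finger_force: 0.0
```

Call:
arm_command(targets=[0, 0, 0, 0, 0, 45, 1, 0, 0, 0, 0, 0, 90, 1, 0, 0, 0, 0, 0, 135, 1, 0, 0, 0, 0, 0, 165, 1, 0, 0, 0, 0, 0, 175, 1, 0, 0, 0, 0, 0, 175, 1, 0, 0, 0, -20, 0, 175, 1, 0, 0, 0, -32, 0, 175, 1, 0, 0, 0, -38, 0, 175, 1, 0, 0, 0, -43, 0, 175, 1, 0, 0, 0, -48, 0, 175, 1, 0, 0, 0, -53, 0, 175, 1, 0, 0, 0, -58, 0, 175, 1, 0, 0, 0, -63, 0, 175, 1, 0, 0, 0, -67, 0, 175, 1, 0, 0, 0, -70, 0, 175, 1, 0, 0, 0, -70, 0, 175, 1])

```text
time: 3.2
tool_pos: [0.4755, 0.1103, 0.0306]
ee_rot: [3.137, -0.008, -3.048]
wrist_force: [-9.2, 4.5, 7.4]
width: 0.0002
finger_force: 4.8
```

```bash
cat > look.py <<'E'
import sys; from h import *
s=robot.snapshot("top"); w=pts(s); cv2.imwrite(f"pics/{sys.argv[1]}.png",s["color"][:,:,::-1])
# crate rim: wood colour, rim height
hsv=cv2.cvtColor(s["color"],cv2.COLOR_RGB2HSV); w=w.copy(); w[hsv[...,1]<70]=np.nan
o=robot.get_obs(); n,c,sz,a,_,_=rect(w,.42,float(sys.argv[2]),-.115,.15,.064,.082)
c=np.array(c); S=np.array([.689,.039]); t=np.radians(5.); R=np.array([[np.cos(t),np.sin(t)],[-np.sin(t),np.cos(t)]])
print("rect",n,c,sz,a,"local",(R@(c-S)).round(4),"rel yaw",a-5,"tcp local",(R@(o["tool_pos"][:2]-S)).round(4))
print("front",front(w,.42,.56,-.115,.15,.068,.082)); print(o["tool_pos"].round(4),o["wrist_force"].round(1),o["time"])
print("small",rect(w,.38,.58,.16,.36,.045,.064)[1:4])
E
python3 look.py p1 .625
```

```text
rect 721 [0.5374 0.029 ] [0.1101 0.2001] -1.7 local [-0.1519  0.0033] rel yaw -6.7 tcp local [-0.2065  0.0897]
front slope 0.4947 = 26.3deg, x0 0.4992, y -0.0692..0.1251
[0.4755 0.1103 0.0306] [-9.3  4.   6.8] 3.25
small (array([0.459 , 0.2976]), array([0.0921, 0.1   ]), -88.0)
```

View pics/p1.png

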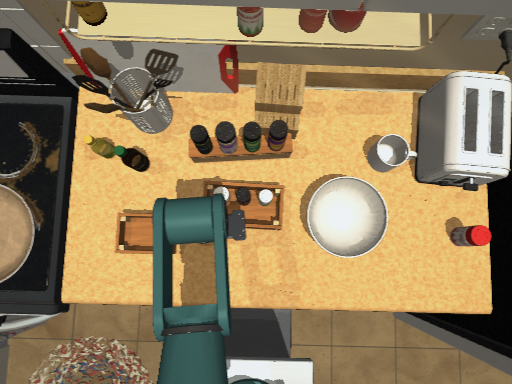

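The arm is on the crate's left corner, with the crate swung about 6.7° clockwise (visible at cols 205-284, rows 180-230). I push a little more, then back off.

Call:
arm_command(targets=[0, 0, 0, -4, 0, 0, 1, 0, 0, 0, -7, 0, 0, 1, 0, 0, 0, -7, 0, 0, 1, 0, 0, 0, 10, 0, 0, 1, 0, 0, 0, 38, 0, 0, 1, 0, 0, 0, 42, 0, 0, 1])

```text
time: 3.85
tool_pos: [0.4349, 0.1045, 0.0303]
ee_rot: [3.141, -0.002, -3.048]
wrist_force: [0.6, -0.6, 0.3]
width: 0.0008
finger_force: 0.0
```

```bash
python3 look.py p2 .625; python3 -c "
import numpy as np;from h import *
w=pts(dict(np.load('top0.npz')));m=(w[...,0]>.42)&(w[...,0]<.66)&(w[...,1]>-.36)&(w[...,1]<-.12);print(np.nanpercentile(w[m][:,2],[50,90,98,99.8]))"
```

```text
rect 971 [0.5415 0.0275] [0.1102 0.1999] -4.3 local [-0.1479  0.0014] rel yaw -9.3 tcp local [-0.2464  0.0873]
front slope 0.0799 = 4.6deg, x0 0.4853, y -0.0732..0.1286
[0.436  0.1045 0.0306] [-0.2  0.2 -1.1] 3.9
small (array([0.4596, 0.272 ]), array([0.0998, 0.1405]), 0.6)
[0.02561965 0.09393359 0.85545646 0.85886897]
```

Call:
arm_command(targets=[0, 0, 0, 0, -40, 0, 1, 0, 0, 0, 0, -85, 0, 1, 0, 0, 0, 0, -130, 0, 1, 0, 0, 0, 0, -156, 0, 1, 0, 0, 0, 0, -156, 0, 1, 0, 0, 0, -10, -156, 0, 1, 0, 0, 0, -18, -156, 0, 1, 0, 0, 0, -24, -156, 0, 1, 0, 0, 0, -29, -156, 0, 1, 0, 0, 0, -34, -156, 0, 1, 0, 0, 0, -39, -156, 0, 1, 0, 0, 0, -44, -156, 0, 1, 0, 0, 0, -49, -156, 0, 1, 0, 0, 0, -54, -156, 0, 1, 0, 0, 0, -59, -156, 0, 1, 0, 0, 0, -64, -156, 0, 1, 0, 0, 0, -68, -156, 0, 1, 0, 0, 0, -70, -156, 0, 1, 0, 0, 0, -70, -156, 0, 1])

```text
time: 5.8
tool_pos: [0.5195, -0.0447, 0.0299]
ee_rot: [-3.139, -0.007, -3.046]
wrist_force: [-6.8, -5.7, 2.8]
width: 0.0006
finger_force: 4.1
```

```bash
python3 look.py p3 .64
```

```text
rect 663 [0.5666 0.0435] [0.1105 0.2005] 12.0 local [-0.1215  0.0152] rel yaw 7.0 tcp local [-0.1762 -0.0686]
front slope -0.2251 = -12.7deg, x0 0.5212, y -0.0016..0.1444
[ 0.5194 -0.0447  0.0299] [-7.  -5.2  3.5] 5.85
small (array([0.4596, 0.2723]), array([0.1002, 0.1406]), 0.1)
```

View pics/p3.png

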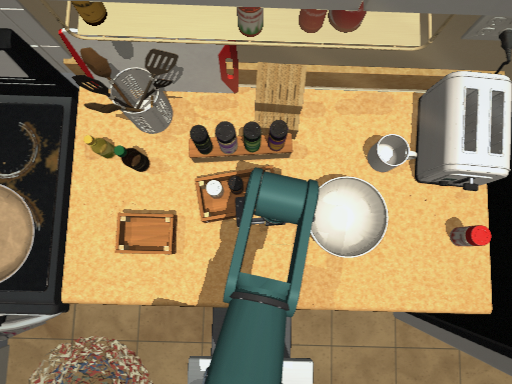

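The picture shows the crate (cols 196-280, rows 168-221) swung anticlockwise by about 7°, with the bowl untouched. A few mm more, then I change sides.

Call:
arm_command(targets=[0, 0, 0, -3, 0, 0, 1, 0, 0, 0, -5, 0, 0, 1, 0, 0, 0, -5, 0, 0, 1, 0, 0, 0, 15, 0, 0, 1, 0, 0, 0, 45, 0, 0, 1, 0, 0, 0, 49, 0, 0, 1])

```text
time: 6.45
tool_pos: [0.4708, -0.0473, 0.0297]
ee_rot: [3.141, -0.002, -3.047]
wrist_force: [-0.8, 0.1, 0.8]
width: 0.0001
finger_force: 0.0
```

```bash
python3 look.py p4 .64
```

```text
rect 897 [0.5688 0.0452] [0.1109 0.2001] 13.2 local [-0.1192  0.0167] rel yaw 8.2 tcp local [-0.2238 -0.0673]
front slope -0.2539 = -14.2deg, x0 0.5249, y -0.0593..0.1440
[ 0.4719 -0.0476  0.0302] [-0.5  0.3 -0.5] 6.5
small (array([0.4598, 0.2724]), array([0.1001, 0.1415]), 1.2)
```

Call:
arm_command(targets=[0, 0, 0, 0, 40, 0, 1, 0, 0, 0, 0, 85, 0, 1, 0, 0, 0, 0, 130, 0, 1, 0, 0, 0, 0, 155, 0, 1, 0, 0, 0, 0, 155, 0, 1, 0, 0, 0, -10, 155, 0, 1, 0, 0, 0, -20, 155, 0, 1, 0, 0, 0, -27, 155, 0, 1, 0, 0, 0, -32, 155, 0, 1, 0, 0, 0, -37, 155, 0, 1, 0, 0, 0, -42, 155, 0, 1, 0, 0, 0, -47, 155, 0, 1, 0, 0, 0, -52, 155, 0, 1, 0, 0, 0, -57, 155, 0, 1, 0, 0, 0, -62, 155, 0, 1, 0, 0, 0, -67, 155, 0, 1, 0, 0, 0, -70, 155, 0, 1, 0, 0, 0, -70, 155, 0, 1, 0, 0, 0, -40, 155, 0, 1, 0, 0, 0, -22, 155, 0, 1])

```text
time: 8.5
tool_pos: [0.4794, 0.1067, 0.03]
ee_rot: [3.142, -0.001, -3.05]
wrist_force: [-0.2, 0.2, 0.8]
width: 0.0007
finger_force: 0.0
```

```bash
python3 look.py p5 .648
```

```text
rect 854 [0.5898 0.0391] [0.1102 0.1981] 1.4 local [-0.0988  0.0087] rel yaw -3.6 tcp local [-0.2054  0.0858]
front slope -0.0267 = -1.5deg, x0 0.5360, y -0.0595..0.1350
[0.4769 0.1066 0.0296] [-1.7 -0.2 -0.5] 8.55
small (array([0.459 , 0.2947]), array([0.0965, 0.1   ]), -88.1)
```

Call:
arm_command(targets=[0, 0, 0, 0, -40, 0, 1, 0, 0, 0, 0, -85, 0, 1, 0, 0, 0, 0, -130, 0, 1, 0, 0, 0, 0, -154, 0, 1, 0, 0, 0, 0, -154, 0, 1, 0, 0, 0, -12, -154, 0, 1, 0, 0, 0, -24, -154, 0, 1, 0, 0, 0, -34, -154, 0, 1, 0, 0, 0, -39, -154, 0, 1, 0, 0, 0, -44, -154, 0, 1, 0, 0, 0, -49, -154, 0, 1, 0, 0, 0, -54, -154, 0, 1, 0, 0, 0, -58, -154, 0, 1, 0, 0, 0, -58, -154, 0, 1, 0, 0, 0, -40, -154, 0, 1, 0, 0, 0, -10, -154, 0, 1, 0, 0, 0, -8, -154, 0, 1])

```text
time: 10.25
tool_pos: [0.5003, -0.0439, 0.0296]
ee_rot: [3.141, -0.003, -3.047]
wrist_force: [-0.6, -0.8, -0.5]
width: 0.0006
finger_force: 0.0
```

```bash
python3 look.py p6 .655
```

```text
rect 746 [0.6011 0.0442] [0.1103 0.2002] 8.8 local [-0.0871  0.0128] rel yaw 3.8000000000000007 tcp local [-0.1937 -0.0664]
front slope -0.1598 = -9.1deg, x0 0.5533, y 0.0212..0.1344
[ 0.5019 -0.044   0.0302] [-0.1 -0.5  0.3] 10.3
small (array([0.4597, 0.2722]), array([0.0997, 0.1409]), 1.2)
```

Call:
arm_command(targets=[0, 0, 0, 0, 40, 0, 1, 0, 0, 0, 0, 85, 0, 1, 0, 0, 0, 0, 130, 0, 1, 0, 0, 0, 0, 154, 0, 1, 0, 0, 0, 0, 154, 0, 1, 0, 0, 0, -12, 154, 0, 1, 0, 0, 0, -24, 154, 0, 1, 0, 0, 0, -34, 154, 0, 1, 0, 0, 0, -39, 154, 0, 1, 0, 0, 0, -44, 154, 0, 1, 0, 0, 0, -48, 154, 0, 1, 0, 0, 0, -51, 154, 0, 1, 0, 0, 0, -51, 154, 0, 1])

```text
time: 11.6
tool_pos: [0.5361, 0.1137, 0.0303]
ee_rot: [3.138, -0.008, -3.049]
wrist_force: [-8.0, 3.6, 5.6]
width: 0.0001
finger_force: 4.4
```

```bash
python3 look.py p7 .66
```

```text
rect 604 [0.6062 0.0445] [0.1073 0.2102] 0.1 local [-0.082   0.0127] rel yaw -4.9 tcp local [-0.1458  0.0877]
front slope -0.1018 = -5.8deg, x0 0.5548, y -0.0528..0.0242
[0.5361 0.1137 0.0302] [-8.6  2.3  5.4] 11.65
small (array([0.4597, 0.2722]), array([0.1   , 0.1406]), 0.7)
```

Call:
arm_command(targets=[0, 0, 0, 20, 0, 0, 1, 0, 0, 0, 50, 0, 0, 1, 0, 0, 0, 75, 0, 0, 1, 0, 0, 0, 75, 0, 0, 1, 0, 0, 0, 75, 0, 0, 1])

```text
time: 12.15
tool_pos: [0.4652, 0.1056, 0.0308]
ee_rot: [3.142, 0.002, -3.049]
wrist_force: [1.1, 0.2, 0.0]
width: -0.0001
finger_force: 0.0
```

```bash
python3 look.py p8 .66
```

```text
rect 1002 [0.6094 0.0443] [0.1187 0.2014] 5.2 local [-0.0788  0.0122] rel yaw 0.20000000000000018 tcp local [-0.2166  0.0859]
front slope -0.0945 = -5.4deg, x0 0.5549, y -0.0503..0.1390
[0.4657 0.1057 0.031 ] [ 0.4  0.  -0.2] 12.2
small (array([0.459 , 0.2951]), array([0.0957, 0.1001]), -88.0)
```

View pics/p8.png

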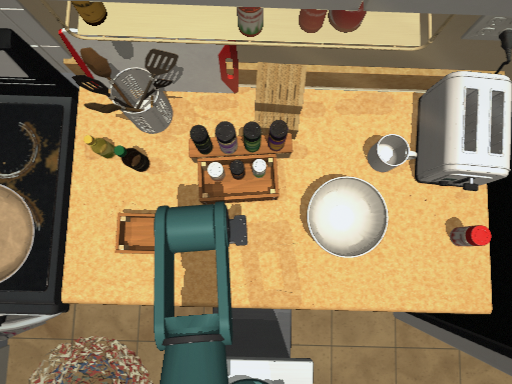

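The crate (cols 197-278, rows 155-202) stands square against the stand, with a gap of about 2-3 mm. The arm is clear of it and the small crate hasn't moved.

```bash
python3 -c "
from bench import robot; print(robot.close_job())"
```

```text
the job is handed in; nothing more can be done
None
```

I walked the crate back with alternate left and right corner pushes and handed the job in at about 12 s; by my last measurement it stands about 3 mm from the stand's front and square within 1°, with the small crate unmoved and no verdict returned yet.

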